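# Load a screw jar into the spring feeder past its one-way flap

### The job

Take the small screw jar and stand it in the open mouth of the spring feeder, then push it along the lane through the sprung one-way flap in one go, without letting the flap spring back while the jar is in the gateway. Press on gently until you feel the follower behind come firmly up against its buffer - do not ram it - then draw back level until the jar no longer follows, and leave it so that the flap is shut behind the jar and the jar stands upright inside. Leave the other things alone.

Things in the scene. Friction and masses are not known exactly. Their poses are not given: they have to be found in the camera images.
- small_jar: White screw jar with ribbed lid, the small one: 42 mm across the lid, 38 mm across the body, 30 mm tall, full of screws, 110 g nominal; the lid takes the top 10 mm. Origin at the centre of its underside, z up.
- feeder: Spring feeder, fixed: aluminium base plate with a smooth, slippery open-topped lane. Origin on the bench in the middle of the lane, at the gate; x along the lane in the loading direction (mouth end x = -102 mm, flap x = 0, rear housing x = 124 to 160 mm, 49 mm high), z up. Lane floor 3 mm, rail tops 28 mm above the bench.
- lane_mouth (a point): Floor of the loading mouth, mid-lane, 75 mm before the flap. The lane is 58 mm wide inside from x = -102 to -55 mm of the feeder, narrows to 46 mm at x = -30 mm and stays so. A side load on a rail counts towards the load on the feeder, so give way to it.
- gate (a point): Lane floor under the shut flap (feeder x = 0). Steel flap 3 mm thick, 49 mm long, its top 19.5 mm above the bench: lower than the jar's lid, so fingertips kept above that do not stop it closing. Its upright hinge is at the left (feeder y = +27 mm). It swings shut clear behind the jar once the jar's origin is past feeder x = 64 mm.
- rear_housing (a point): Front of the housing. Before it a damped sprung follower plate (face at rest at feeder x = 72 to 86 mm) yields to 2.4 N rising to 5 N over 18 mm, plus 0.4 N per 10 mm/s, then meets a rubber buffer, 3 N per mm. Buffer place varies, unmeasured (jar origin at x = 69 to 83 mm): feel it. Home: 9 N or more; over 24 N is ramming. Then draw back level 30 mm or more: the jar follows to x = 51 to 67 mm.
- gate_flap (a joint): Angle of the one-way flap: 0 shut, grows to 1.6 rad as it swings inward, away from the mouth; it cannot swing outward. A spring (0.036 N m shut, 0.08 N m wide open) closes it and, while open, presses the jar toward the right-hand rail.
- big_jar: Bystander: grey screw jar with a black lid, 50 mm across, 34 mm tall; origin at the centre of its underside.
- eye_loupe: Bystander: black eye loupe, 35 mm across, 32 mm tall; origin at the centre of its underside.
- dropper_bottle: Bystander: dropper bottle, 34 mm across, 102 mm tall; origin at the centre of its underside.

How it is judged:
By the outcome, as a careful person would: the job done as asked, in the order asked, and still so for the second after the job is handed in, with the robot touching nothing.
It also fails if it takes over 72 s, if anything falls off the work surface, if the arm or the gripper's body presses on something with over 40 N, if the wrist force passes 120 N, or if a joint passes its speed limit or range.

### The arm

A 6-joint arm with a two-finger parallel gripper is mounted at the origin on a cart in front of the work surface, level with it; the furniture and walls round the work are solid. World frame = base frame: x ahead of the robot, y to its left, z up, the work surface at z = 0. Lengths are in mm, angles in degrees, forces in N, time in s.
With the tool pointing down it reaches from about 300 to 850 mm from the base axis. Payload 4.2 kg.
Tool frame: the origin (TCP) lies midway between the tips of the shut fingers; the grasp point (between the pads) lies 19 mm behind it (env.grasp_offset is the distance from the TCP to the grasp point, in mm); z points along the fingers, y is the line along which they close (so a half turn about z gives the same grasp; the last joint's range is limited). The gripper opens to 91 mm and grips with 3 to 60 N. Pads are 32 mm wide; open, the fingers measure 118 mm over their backs; the gripper's body (76 mm by 178 mm) begins 60 mm behind the grasp point.
Start: joints at [67.093, 18.312, 89.639, -0, 72.044, -1.146], TCP at [213.176, 534.04, 213.976] pointing down, gripper open.
Joint ranges: [-177.97, 177.97], [-48.28, 115.42], [12.27, 149.76], [-77.06, 257.06], [2.81, 150.46], [-146.56, 146.56]. Speed limits (degrees/s): [147.25, 147.25, 180, 180, 180, 180].

### API

Orientations are given as [roll, pitch, yaw] about the fixed x, y, z axes, in that order (R = Rz(yaw) Ry(pitch) Rx(roll)).
In Python, from workcell import env, optics gives the robot as it stands. The module is installed in compiled form; this text tells all that it offers.
- The arm moves only by the tool send_rows, never from a script. Its argument "targets" is a list that holds one entry, the list of rows, each a list of 7 numbers: the turn, a rotation vector about the world's x, y, z scaled (see below), then the shift along the world's x, y, z scaled (see below), then the closure, from -1 (fully open) to 1 (shut). In form: [[[rx, ry, rz, x, y, z, gripper], ...]]. A call has 1 to 12 rows; each row shifts and turns the commanded pose from where the row before left it; what a row does not reach is not made up. The controller multiplies each number of a shift by 0.2 m and each number of a turn by pi/2 rad. A row lasts 1/10 s, in which the tool goes at most 50 mm and 8.59 degrees, less where a joint would pass 70% of its speed; a pose out of reach is approached as far as the arm can. A call with a number of a shift or a turn outside -1 to 1 is refused whole. A call with a gripper value outside its range is refused whole. The fingers move at their own pace and stop on an object; "grip_force" is the grip in N (left out, the last holds). Time passes only in rows, so rows that do not move let the fingers close. It gives the time, the measured TCP pose, the force, the opening and the grip force at its end, in the units of the state.
- env.state(): the state, without advancing time (a new reading comes with each control period).
- optics.grab_frame(name): name is "side" or "top"; returns (picture, depth): 400x640x3 uint8, red, green, blue; 400x640 float32, mm along the optical axis (not along the pixel's ray), 0 where there is no reading.
- optics.camera_info(name): a dict with "camera_matrix" (3x3 intrinsics, pixels), "R" (3x3) and "t" (3): a world point X has camera coordinates R X + t. Camera axes: x right, y down, z forward; pixel columns grow to the right and rows downward; lengths in mm; the calibration is good to about 2 mm. A picture is of the moment at which its call begins. camera_info takes no time and is no camera call.
- env.job_done(): hands the job in; it is judged then, once.
Trained networks look in the newest picture that a camera, given by its name, has taken for a name from the list of things; names that differ only in an ending like _2 or _b are one class to them, and where a whole thing is asked for, a point or a joint stands for the part that bears it (a point fixed in the world has none). Each returns a list of dicts, best first, with "conf" (0 to 1); they miss things now and then, are a little off and sometimes report something else, mostly with a low value. They report only what shows in the picture. A call takes as long as a camera call.
- optics.silhouettes(camera, name): "mask" (400x640 bool, what is visible of it) and "at" ([column, row] in pixels, amid what is visible of it).
- optics.place_of(camera, name): "at" ([column, row] in pixels: a listed point, or the origin of a listed thing).
The state is a dict: "time_s": time; "qpos": joint angles; "qvel": joint speeds; "effort": joint torques, N m; "ee_pos": TCP position; "ee_rot": TCP orientation; "force": force on the tool from outside, world axes, zero at the start; "torque": the same for the moment, N m; "gripper_width": finger opening in mm; "gripper_force": force on a finger pad.
Only numpy, scipy, OpenCV 4.12 (cv2) and the standard library are available. Lean on these libraries where they do the work, as an engineer would, in place of code of your own. Each camera call takes 0.05 s, during which the arm holds its last target. There are 200 camera calls.

## Working session

There is one attempt and no reset: what is moved stays moved. The work goes in short steps, Python scripts to look and compute and a tool call to move; the robot and the scene stay as the last step left them, time stands still between calls to the robot, and variables do not carry over. Pictures are saved under pics/ and viewed, at most 10 in all, crops included, and the job is handed in when it is done.

Besides the shell and the picture viewer there is one more tool, called after "Call:" as name([rows], argument=value, ...), one row to a line, values as JSON. send_rows: Moves the arm, as the interface text tells. Its arguments: {"type":"object","properties":{"targets":{"type":"array"},"grip_force":{"type":"number"}},"required":["targets"]}

```bash
mkdir -p pics
cat > h.py <<'E'
import numpy as np, cv2
from workcell import env, optics
def cam(n):
    c=optics.camera_info(n); return np.array(c["camera_matrix"]),np.array(c["R"]),np.array(c["t"])
def ray_z(n,px,z):
    K,R,t=cam(n); d=R.T@np.linalg.inv(K)@np.array([px[0],px[1],1.]); o=-R.T@t
    return o+d*(z-o[2])/d[2]
def cloud(n,depth):
    K,R,t=cam(n); v,u=np.mgrid[:400,:640]
    p=np.stack([(u-K[0,2])/K[0,0]*depth,(v-K[1,2])/K[1,1]*depth,depth],-1)
    return (p-t)@R
E
python3 - <<'E'
from h import *
np.set_printoptions(precision=1,suppress=True)
s=env.state(); print(s["time_s"],s["ee_pos"],s["ee_rot"],s["force"],s["gripper_width"],env.grasp_offset)
fr={}
for n in("top","side"):
    im,d=optics.grab_frame(n); fr[n]=d; cv2.imwrite(f"pics/{n}0.png",im[...,::-1]); np.save(n+"0.npy",d)
    K,R,t=cam(n); print(n,"cam at",-R.T@t,"fwd",R[2],K[0,0])
    P=cloud(n,d)
    for o in("small_jar","big_jar","feeder"):
        for r in optics.silhouettes(n,o)[:2]:
            q=P[r["mask"]&(d>0)]; 
            print(o,round(r["conf"],2),r["at"],"med",np.median(q,0),"lo",np.percentile(q,3,0),"hi",np.percentile(q,97,0))
    for o in("small_jar","lane_mouth","gate","rear_housing"):
        for r in optics.place_of(n,o)[:2]:
            z=3 if o!="small_jar" else 0
            print(o,round(r["conf"],2),r["at"],ray_z(n,r["at"],z))
E
```

```text
0.0 [213.  533.6 213.1] [-179.9   -0.   158.2] [-0.4  0.1 -0.2] 91.182307298267 18.8
top cam at [ 301.   -18.3 1414.7] fwd [ 0.2  0.  -1. ] 449.2628375191629
small_jar 0.59 [341.7, 202.4] med [612.7 -83.6   5. ] lo [ 488.5 -135.6   -2.1] hi [732.4 -30.9  51.4]
big_jar 0.74 [414.0, 237.2] med [ 505.6 -297.5   34.1] lo [ 485.9 -319.5   13.9] hi [ 527.2 -277.5   40.5]
big_jar 0.21 [384.8, 249.2] med [ 467.9 -219.1   30.2] lo [ 450.5 -238.1    0. ] hi [ 487.9 -200.5   36.6]
feeder 0.77 [343.5, 203.5] med [611.4 -82.5   5. ] lo [ 486.3 -134.9   -2. ] hi [729.9 -29.6  51.4]
small_jar 0.57 [381.5, 246.9] [ 472.4 -209.5    0. ]
lane_mouth 0.92 [334.5, 232.7] [507.8 -58.8   3. ]
gate 0.56 [340.1, 212.4] [574.3 -73.1   3. ]
gate 0.5 [384.7, 247.9] [ 469.6 -219.2    3. ]
rear_housing 0.67 [354.4, 172.1] [ 710.8 -112.6    3. ]
side cam at [  476.7 -1017.4   600.8] fwd [ 0.1  0.9 -0.5] 425.78665345083976
small_jar 0.75 [279.8, 253.3] med [ 468.2 -233.    25.1] lo [ 450.6 -240.9    1.6] hi [ 486.6 -207.9   30.1]
small_jar 0.54 [334.0, 220.6] med [ 618.  -102.2   14.8] lo [ 487.6 -146.6    0.3] hi [727.  -34.8  48.5]
big_jar 0.71 [297.7, 275.5] med [ 503.6 -316.3   31. ] lo [ 483.7 -325.5    2.4] hi [ 523.2 -284.1   34.3]
feeder 0.59 [335.4, 221.0] med [ 618.  -101.6   14.5] lo [ 489.2 -146.6   -0.1] hi [726.9 -31.5  48.5]
small_jar 0.75 [282.4, 258.2] [ 473.6 -215.5    0. ]
lane_mouth 0.85 [292.6, 223.8] [505.2 -74.1   3. ]
gate 0.68 [323.3, 227.3] [ 583.  -100.4    3. ]
gate 0.66 [295.3, 281.9] [ 498.3 -306.6    3. ]
rear_housing 0.9 [368.5, 219.2] [706.7 -75.6   3. ]
```

View pics/top0.png

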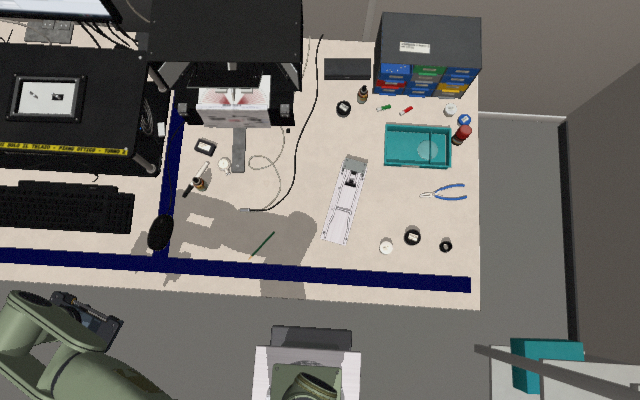

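View pics/side0.png

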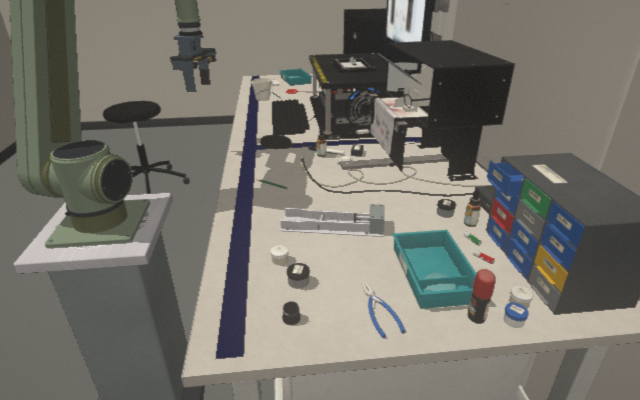

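The top view shows the white jar at about (385,248), with the feeder running from its mouth at (333,240) to its housing at (355,160). The side view shows the jar at (280,254). Next I fit the feeder pose from the depth data.

Run:
```python
from h import *
np.set_printoptions(precision=2,suppress=True)
for n in("top","side"):
    d=np.load(n+"0.npy"); P=cloud(n,d)
    r=[r for r in optics.silhouettes(n,"feeder") if r["conf"]>.4][0]
    q=P[r["mask"]&(d>0)]
    q=q[(q[:,0]>460)&(q[:,0]<760)]
    (c,sz,a)=cv2.minAreaRect(q[:,:2].astype(np.float32)); print(n,"rect",c,sz,a, len(q))
    for lo,hi in((20,33),(42,56)):
        s=q[(q[:,2]>lo)&(q[:,2]<hi)]
        print(lo,len(s),s.mean(0),cv2.minAreaRect(s[:,:2].astype(np.float32)),np.median(s[:,2]))
    # jar
    box=(np.abs(P[...,0]-469)<40)&(np.abs(P[...,1]+219)<40)&(P[...,2]>22)&(P[...,2]<40)
    s=P[box]; print("jar",len(s),s.mean(0),cv2.minEnclosingCircle(s[:,:2].astype(np.float32)),"bench",np.median(P[(np.abs(P[...,0]-430)<20)&(np.abs(P[...,1]+180)<20)][:,2]))
ims=[cv2.resize(cv2.imread("pics/top0.png")[145:260,300:400],(500,575),interpolation=cv2.INTER_CUBIC)]
cv2.imwrite("pics/crop.png",ims[0])
```

```text
top rect (616.29638671875, -83.35923767089844) (86.73975372314453, 284.1980285644531) 77.70639038085938 2211
20 324 [617.17 -83.84  26.76] ((595.4198608398438, -82.07576751708984), (69.92963409423828, 231.396728515625), 78.1899185180664) 26.903650282739413
42 239 [ 719.96 -107.43   49.45] ((720.2353515625, -107.77694702148438), (71.14694213867188, 36.972076416015625), 77.72081756591797) 49.360349594489605
jar 140 [ 468.73 -218.34   30.22] ((469.0915222167969, -218.49331665039062), 20.607839584350586) bench -0.1684992373114008
side rect (611.92626953125, -65.2387466430664) (142.05975341796875, 263.87066650390625) 80.88317108154297 2465
20 634 [616.6  -95.51  24.67] ((608.8023681640625, -88.66506958007812), (70.89165496826172, 260.6976013183594), 77.3155746459961) 24.517762747163662
42 237 [ 717.7  -115.49   47.73] ((718.9232788085938, -111.26663970947266), (75.82217407226562, 35.735801696777344), 77.46311950683594) 47.82664830107187
jar 183 [ 467.78 -224.82   27.85] ((468.5516357421875, -221.06922912597656), 21.632793426513672) bench -2.010367529788307
```

View pics/crop.png

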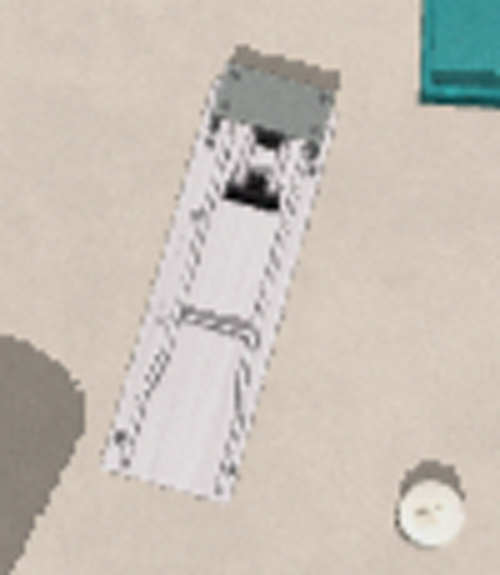

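Call:
send_rows([
  [[0,0,-0.05,0.071,-0.209,0,-1],[0,0,-0.05,0.071,-0.209,0,-1],[0,0,-0.05,0.071,-0.209,0,-1],[0,0,-0.05,0.071,-0.209,0,-1],[0,0,-0.05,0.071,-0.209,0,-1],[0,0,-0.05,0.071,-0.209,0,-1],[0,0,-0.05,0.071,-0.209,0,-1],[0,0,-0.05,0.071,-0.209,0,-1],[0,0,-0.05,0.071,-0.209,0,-1],[0,0,-0.05,0.071,-0.209,0,-1],[0,0,-0.05,0.071,-0.209,0,-1],[0,0,-0.05,0.071,-0.209,0,-1]],
], grip_force=10)

```text
time_s: 2.1
ee_pos: [383.9, 30.7, 214.4]
ee_rot: [179.9, 0.0, 104.1]
force: [1.1, 0.8, -0.2]
gripper_width: 91.0
gripper_force: 0.0
```

Call:
send_rows([
  [[0,0,-0.05,0.071,-0.209,-0.1,-1],[0,0,-0.05,0.071,-0.209,-0.1,-1],[0,0,-0.05,0.071,-0.209,-0.1,-1],[0,0,-0.05,0.071,-0.209,-0.1,-1],[0,0,-0.05,0.071,-0.209,0,-1],[0,0,-0.05,0.071,-0.209,0,-1],[0,0,0,0,0,0,-1],[0,0,0,0,0,0,-1],[0,0,0,0,0,0,-1]],
])

```text
time_s: 3.0
ee_pos: [468.2, -217.4, 133.9]
ee_rot: [-179.9, -0.0, 77.3]
force: [-0.7, 0.1, -0.1]
gripper_width: 91.2
gripper_force: 0.0
```

Call:
send_rows([
  [[0,0,0.003,0.004,-0.006,-0.15,-1],[0,0,0,0,0,-0.15,-1],[0,0,0,0,0,-0.15,-1],[0,0,0,0,0,-0.1,-1],[0,0,0,0,0,-0.05,-1],[0,0,0,0,0,-0.035,-1],[0,0,0,0,0,0,-1],[0,0,0,0,0,0,1],[0,0,0,0,0,0,1],[0,0,0,0,0,0,1],[0,0,0,0,0,0,1],[0,0,0,0,0,0,1]],
], grip_force=10)

```text
time_s: 4.2
ee_pos: [469.7, -219.7, 7.2]
ee_rot: [180.0, 0.0, 77.5]
force: [0.2, 0.6, 0.6]
gripper_width: 53.9
gripper_force: 0.0
```

Call:
send_rows([
  [[0,0,0,0,0,0,1],[0,0,0,0,0,0,1],[0,0,0,0,0,0,1],[0,0,0,0,0,0,1]],
])

```text
time_s: 4.6
ee_pos: [469.4, -219.5, 7.0]
ee_rot: [-180.0, -0.0, 77.5]
force: [-1.4, -0.3, 1.5]
gripper_width: 39.7
gripper_force: 10.0
```

Call:
send_rows([
  [[0,0,0,0,0,0.1,1],[0,0,0,0,0,0.15,1],[0,0,0,0,0,0.1,1],[0,0,0,0.04,0.16,0,1],[0,0,0,0.04,0.16,0,1],[0,0,0,0.04,0.16,0,1],[0,0,0,0.04,0.16,0,1],[0,0,0,0.035,0.145,0,1],[0,0,0,0,0,0,1],[0,0,0,0,0,0,1],[0,0,0,0,0,0,1]],
])

```text
time_s: 5.7
ee_pos: [508.3, -63.2, 76.8]
ee_rot: [-180.0, 0.0, 77.5]
force: [0.2, -0.3, -1.4]
gripper_width: 39.6
gripper_force: 10.0
```

Run:
```python
from h import *
s=env.state(); print(s["time_s"],s["ee_pos"],s["ee_rot"],s["gripper_width"],s["gripper_force"],s["force"])
a,_=optics.grab_frame("top"); b,_=optics.grab_frame("side")
A=cv2.resize(a[150:260,300:400],(400,440)); B=cv2.resize(b[150:260,260:360],(400,440))
cv2.imwrite("pics/m1.png",np.hstack([A,B])[...,::-1])
```

```text
5.7 [508.33451588 -63.1894079   76.82365586] [-1.79988818e+02  1.84453431e-02  7.74853982e+01] 39.61633904419459 9.999924058747638 [ 0.15809289 -0.28905902 -1.35413658]
```

View pics/m1.png

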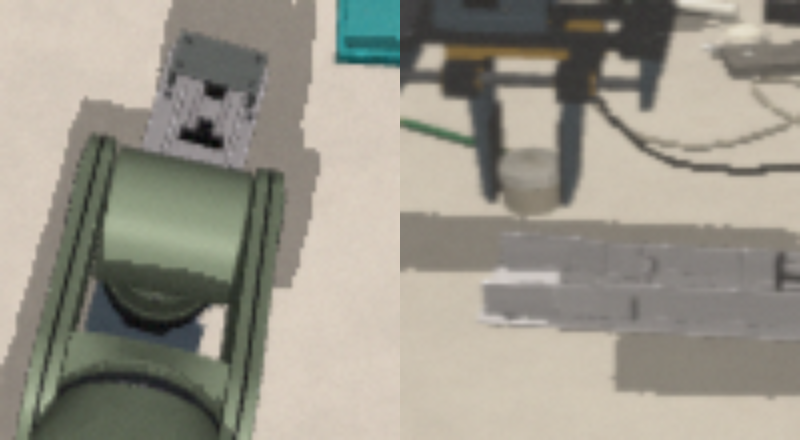

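The jar is held upright between the fingers over the lane mouth (right panel, about (530,180)). Now I lower it into the mouth.

Call:
send_rows([
  [[0,0,0,0,0.005,-0.1,1],[0,0,0,0,0,-0.1,1],[0,0,0,0,0,-0.07,1],[0,0,0,0,0,-0.04,1],[0,0,0,0,0,-0.01,1],[0,0,0,0,0,-0.01,1],[0,0,0,0,0,0,1],[0,0,0,0,0,0,1]],
])

```text
time_s: 6.6
ee_pos: [509.1, -61.7, 11.6]
ee_rot: [179.9, -0.0, 77.5]
force: [-0.4, -0.4, -0.1]
gripper_width: 39.6
gripper_force: 10.0
```

Call:
send_rows([
  [[0,0,0,0,0,-0.005,1],[0,0,0,0,0,-0.003,1],[0,0,0,0,0,0,1],[0,0,0,0,0,0,1]],
])

```text
time_s: 7.0
ee_pos: [508.9, -61.6, 9.9]
ee_rot: [179.9, -0.0, 77.5]
force: [-0.3, -0.1, 4.0]
gripper_width: 40.0
gripper_force: 10.0
```

Call:
send_rows([
  [[0,0,0,0,0,0,-0.3],[0,0,0,0,0,0,-0.3],[0,0,0,0,0,0,-0.3],[0,0,0,0,0,0,-0.3]],
])

```text
time_s: 7.4
ee_pos: [508.4, -61.6, 9.2]
ee_rot: [-180.0, 0.0, 77.5]
force: [-0.1, 0.1, -0.0]
gripper_width: 59.4
gripper_force: 0.0
```

Call:
send_rows([
  [[0,0,0,0,0,0.05,-0.3],[0,0,0,0,0,0.1,-0.3],[0,0,0,0,0,0.15,-0.3],[0,0,0,-0.15,0.033,0,1],[0,0,0,-0.15,0.033,0,1],[0,0,0,-0.15,0.033,0,1],[0,0,0,-0.1,0.021,0,1],[0,0,0,0,0,0,1],[0,0,0,0,0,0,1],[0,0,0,0,0,0,1]],
])

```text
time_s: 8.4
ee_pos: [400.5, -37.9, 69.9]
ee_rot: [179.9, -0.0, 77.5]
force: [0.1, 0.5, 0.7]
gripper_width: 6.1
gripper_force: 0.0
```

Run:
```python
from h import *
np.set_printoptions(precision=1,suppress=True)
a,d=optics.grab_frame("top"); b,e=optics.grab_frame("side")
A=cv2.resize(a[150:260,300:400],(400,440)); B=cv2.resize(b[170:260,260:400],(400,257*1))
C=np.zeros((440,400,3),np.uint8); C[:257]=B
cv2.imwrite("pics/m2.png",np.hstack([A,C])[...,::-1])
print(env.state()["ee_pos"],env.state()["gripper_width"])
for n,dd,im in(("top",d,a),("side",e,b)):
    P=cloud(n,dd); m=(np.abs(P[...,0]-509)<35)&(np.abs(P[...,1]+62)<30)&(P[...,2]>28)&(P[...,2]<38); q=P[m]
    if len(q)>5: print(n,len(q),q.mean(0),cv2.minEnclosingCircle(q[:,:2].astype(np.float32)))
    for r in optics.silhouettes(n,"small_jar")[:2]: print(n,r["conf"],r["at"],ray_z(n,r["at"],33))
```

```text
[400.  -37.8  69.5] 0.8794258235523087
top 59 [521.4 -62.5  32.9] ((523.2880249023438, -59.97251892089844), 24.728471755981445)
top 0.67 [415.6, 236.5] [ 507.4 -309.4   33. ]
side 109 [509.5 -65.8  31.5] ((507.952392578125, -62.2661247253418), 22.75351905822754)
side 0.54 [294.6, 215.1] [511.1 -80.4  33. ]
```

View pics/m2.png

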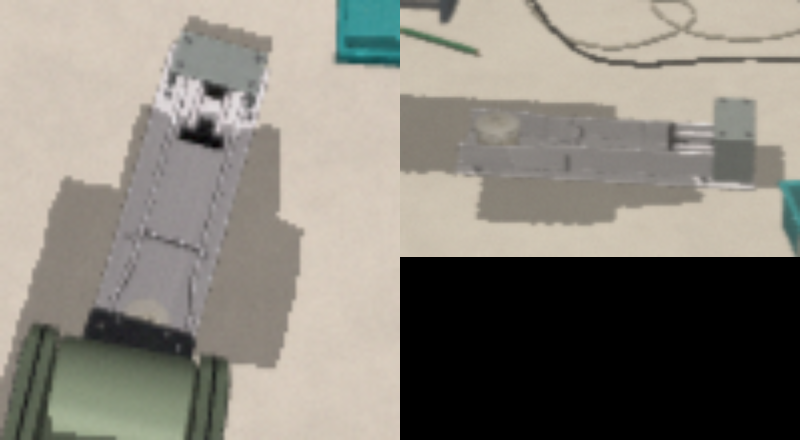

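The jar stands upright in the mouth (side panel, about (497,127)). Now I bring the closed fingers down behind it.

Call:
send_rows([
  [[0,0,0,0.02,-0.006,-0.1,1],[0,0,0,0.05,-0.012,-0.1,1],[0,0,0,0.08,-0.018,-0.03,1],[0,0,0,0.08,-0.018,0,1],[0,0,0,0.06,-0.013,0,1],[0,0,0,0,0,0,1],[0,0,0,0,0,0,1]],
])

```text
time_s: 9.3
ee_pos: [456.1, -50.9, 23.3]
ee_rot: [-180.0, 0.0, 77.5]
force: [0.6, -0.4, -0.3]
gripper_width: 0.5
gripper_force: 0.0
```

```bash
cat > s.py <<'E'
from h import *
u=np.array([np.cos(np.radians(12.4)),-np.sin(np.radians(12.4))]); v=np.array([-u[1],u[0]])
s=env.state(); p=np.array(s["ee_pos"]); f=np.array(s["force"]); r=p[:2]-[581.5,-78.3]
print("t %.1f lane x %.1f y %.1f z %.1f | F along %.1f across %.1f z %.1f"%(s["time_s"],r@u,r@v,p[2],f[:2]@u,f[:2]@v,f[2]), s["ee_rot"])
E
python3 s.py
```

```text
t 9.3 lane x -128.3 y -0.2 z 23.3 | F along 0.7 across -0.2 z -0.3 [-1.79950464e+02  4.23231074e-03  7.75064342e+01]
```

Call:
send_rows([
  [[0,0,0,0.0146,-0.0032,0,1],[0,0,0,0.0146,-0.0032,0,1],[0,0,0,0.0146,-0.0032,0,1],[0,0,0,0.0146,-0.0032,0,1],[0,0,0,0.0146,-0.0032,0,1],[0,0,0,0.0146,-0.0032,0,1],[0,0,0,0.0146,-0.0032,0,1],[0,0,0,0.0146,-0.0032,0,1],[0,0,0,0.0146,-0.0032,0,1],[0,0,0,0.0146,-0.0032,0,1],[0,0,0,0.0146,-0.0032,0,1],[0,0,0,0.0146,-0.0032,0,1]],
])

```text
time_s: 10.5
ee_pos: [491.8, -58.7, 23.4]
ee_rot: [-180.0, 0.0, 77.5]
force: [-0.4, -0.5, 0.0]
gripper_width: 0.8
gripper_force: 0.2
```

Call:
send_rows([
  [[0,0,0,0.0146,-0.0032,0,1],[0,0,0,0.0146,-0.0032,0,1],[0,0,0,0.0146,-0.0032,0,1],[0,0,0,0.0146,-0.0032,0,1],[0,0,0,0.0146,-0.0032,0,1],[0,0,0,0.0146,-0.0032,0,1],[0,0,0,0.0146,-0.0032,0,1],[0,0,0,0.0146,-0.0032,0,1]],
])

```text
time_s: 11.3
ee_pos: [515.2, -63.8, 23.4]
ee_rot: [180.0, 0.0, 77.5]
force: [-0.4, 0.4, -0.1]
gripper_width: 0.9
gripper_force: 0.1
```

```bash
cat >> s.py <<'E'
import time
_,d=optics.grab_frame("top"); P=cloud("top",d)
Q=P-np.array([581.5,-78.3,0]); x=Q[...,:2]@u; y=Q[...,:2]@v
m=(abs(y)<22)&(x>-110)&(x<110)&(P[...,2]>29.5)&(P[...,2]<38)
if m.sum()>5: print("jar top pts",m.sum(),"x",np.percentile(x[m],[2,50,98]).round(1),"y",np.median(y[m]).round(1),"z",np.median(P[m][:,2]).round(1))
E
python3 s.py
```

```text
t 11.3 lane x -67.9 y -0.1 z 23.4 | F along -0.5 across 0.3 z -0.1 [1.79994758e+02 1.42555228e-03 7.75087659e+01]
jar top pts 25 x [ 73.1  86.5 104.6] y -2.8 z 32.3
```

Run:
```python
from h import *
b,_=optics.grab_frame("side"); cv2.imwrite("pics/m3.png",cv2.resize(b[170:250,270:400],(780,480))[...,::-1])
```

```text
(no output)
```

View pics/m3.png

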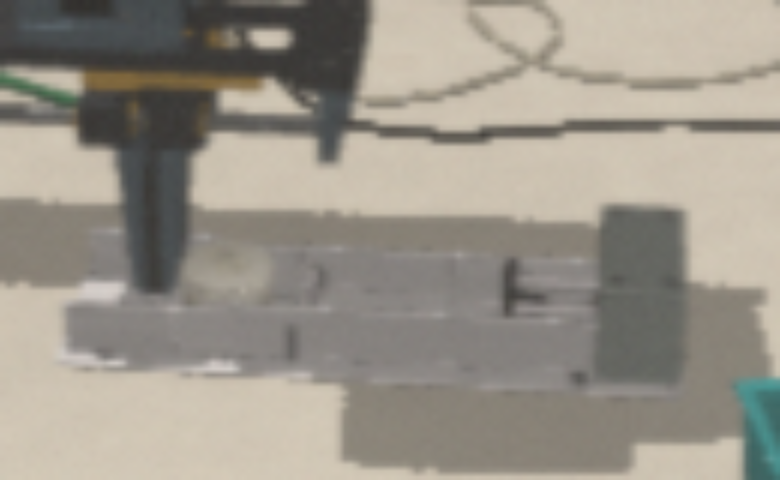

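The fingers taper about 4° and the jar sits upright right against them. I tilt the tool 4° so the finger face is upright, then push through the gate without stopping.

Call:
send_rows([
  [[-0.005,-0.022,0,0,0,0,1],[-0.005,-0.022,0,0,0,0,1],[0,0,0,0.0146,-0.0032,0,1],[0,0,0,0.0146,-0.0032,0,1],[0,0,0,0.0146,-0.0032,0,1],[0,0,0,0.0146,-0.0032,0,1],[0,0,0,0.0146,-0.0032,0,1],[0,0,0,0.0146,-0.0032,0,1],[0,0,0,0.0146,-0.0032,0,1],[0,0,0,0.0146,-0.0032,0,1],[0,0,0,0.0146,-0.0032,0,1],[0,0,0,0.0146,-0.0032,0,1]],
])

```text
time_s: 12.6
ee_pos: [543.5, -70.1, 23.2]
ee_rot: [176.0, 0.0, 77.5]
force: [-4.7, -0.2, 2.3]
gripper_width: 0.5
gripper_force: 2.2
```

Call:
send_rows([
  [[0,0,0,0.0146,-0.0032,0,1],[0,0,0,0.0146,-0.0032,0,1],[0,0,0,0.0146,-0.0032,0,1],[0,0,0,0.0146,-0.0032,0,1],[0,0,0,0.0146,-0.0032,0,1],[0,0,0,0.0146,-0.0032,0,1],[0,0,0,0.0146,-0.0032,0,1],[0,0,0,0.0146,-0.0032,0,1],[0,0,0,0.0146,-0.0032,0,1],[0,0,0,0.0146,-0.0032,0,1],[0,0,0,0.0146,-0.0032,0,1],[0,0,0,0.0146,-0.0032,0,1]],
])

```text
time_s: 13.8
ee_pos: [579.7, -78.0, 23.5]
ee_rot: [175.9, 0.0, 77.5]
force: [-2.4, 0.2, 1.6]
gripper_width: 0.4
gripper_force: 1.1
```

Call:
send_rows([
  [[0,0,0,0.0146,-0.0032,0,1],[0,0,0,0.0146,-0.0032,0,1],[0,0,0,0.0146,-0.0032,0,1],[0,0,0,0.0146,-0.0032,0,1]],
])

```text
time_s: 14.2
ee_pos: [591.3, -80.5, 23.4]
ee_rot: [175.9, 0.0, 77.5]
force: [-2.5, -1.6, 0.7]
gripper_width: 0.4
gripper_force: 1.1
```

```bash
python3 s.py
```

```text
t 14.2 lane x 10.1 y -0.1 z 23.4 | F along -2.1 across -2.1 z 0.7 [1.75910953e+02 2.37780847e-02 7.75116647e+01]
```

Call:
send_rows([
  [[0,0,0,0.01,-0.0022,0,1],[0,0,0,0.0098,-0.0022,0,1],[0,0,0,0.0098,-0.0022,0,1],[0,0,0,0.0098,-0.0022,0,1],[0,0,0,0.0098,-0.0022,0,1]],
])

```text
time_s: 14.75
ee_pos: [601.1, -82.6, 23.4]
ee_rot: [175.9, 0.0, 77.5]
force: [-1.8, 0.1, -0.1]
gripper_width: 0.8
gripper_force: 0.5
```

Call:
send_rows([
  [[0,0,0,0.005,-0.0011,0,1],[0,0,0,0.005,-0.0011,0,1],[0,0,0,0.005,-0.0011,0,1],[0,0,0,0.005,-0.0011,0,1],[0,0,0,0.005,-0.0011,0,1]],
])

```text
time_s: 15.25
ee_pos: [605.9, -83.7, 23.4]
ee_rot: [175.9, 0.0, 77.5]
force: [-0.7, -0.1, -0.1]
gripper_width: 0.5
gripper_force: 0.2
```

Call:
send_rows([
  [[0,0,0,0.005,-0.0011,0,1],[0,0,0,0.005,-0.0011,0,1],[0,0,0,0.005,-0.0011,0,1],[0,0,0,0.005,-0.0011,0,1],[0,0,0,0.005,-0.0011,0,1]],
])

```text
time_s: 15.75
ee_pos: [610.9, -84.8, 23.4]
ee_rot: [175.9, 0.0, 77.5]
force: [-0.8, -0.3, -0.4]
gripper_width: 0.6
gripper_force: 0.0
```

```bash
python3 s.py
```

```text
t 15.8 lane x 30.1 y -0.1 z 23.4 | F along -0.7 across -0.5 z -0.4 [1.75923511e+02 2.12561970e-02 7.75090746e+01]
```

Call:
send_rows([
  [[0,0,0,0.005,-0.0011,0,1],[0,0,0,0.005,-0.0011,0,1],[0,0,0,0.005,-0.0011,0,1],[0,0,0,0.005,-0.0011,0,1],[0,0,0,0.005,-0.0011,0,1]],
])

```text
time_s: 16.3
ee_pos: [614.6, -85.7, 23.2]
ee_rot: [176.1, 0.0, 77.5]
force: [-4.0, 1.2, 2.1]
gripper_width: 0.5
gripper_force: 1.9
```

```bash
python3 s.py
python3 - <<'E'
from h import *
a,_=optics.grab_frame("top");b,_=optics.grab_frame("side"); cv2.imwrite("pics/m4.png",np.hstack([cv2.resize(a[150:250,310:380],(280,400)),cv2.resize(b[170:250,290:390],(500,400))])[...,::-1])
E
```

```text
t 16.3 lane x 33.9 y -0.1 z 23.2 | F along -4.1 across 0.4 z 2.1 [1.76089815e+02 2.88185117e-02 7.75054825e+01]
```

View pics/m4.png

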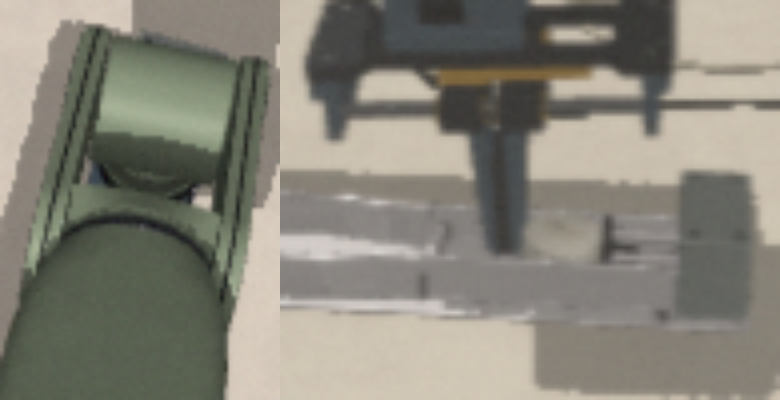

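The jar is upright at about (565,237) in the side panel, now touching the follower plate at 605. I keep pressing, gently.

Call:
send_rows([
  [[0,0,0,0.005,-0.0011,0,1],[0,0,0,0.005,-0.0011,0,1],[0,0,0,0.005,-0.0011,0,1],[0,0,0,0.005,-0.0011,0,1],[0,0,0,0.005,-0.0011,0,1],[0,0,0,0.005,-0.0011,0,1]],
])

```text
time_s: 17.05
ee_pos: [621.5, -87.2, 23.2]
ee_rot: [176.0, 0.0, 77.5]
force: [-4.4, 0.0, 1.5]
gripper_width: 0.4
gripper_force: 2.4
```

Call:
send_rows([
  [[0,0,0,0.005,-0.0011,0,1],[0,0,0,0.005,-0.0011,0,1],[0,0,0,0.005,-0.0011,0,1],[0,0,0,0.005,-0.0011,0,1]],
])

```text
time_s: 17.45
ee_pos: [625.5, -88.1, 23.3]
ee_rot: [176.0, 0.0, 77.5]
force: [-5.4, 1.3, 2.3]
gripper_width: 0.7
gripper_force: 2.6
```

Call:
send_rows([
  [[0,0,0,0.0025,-0.0006,0,1],[0,0,0,0.0025,-0.0006,0,1],[0,0,0,0.0025,-0.0006,0,1],[0,0,0,0.0025,-0.0005,0,1]],
])

```text
time_s: 17.85
ee_pos: [627.5, -88.5, 23.3]
ee_rot: [176.0, 0.0, 77.5]
force: [-5.0, 1.2, 2.9]
gripper_width: 0.7
gripper_force: 2.6
```

```bash
python3 s.py
```

```text
t 17.9 lane x 47.1 y -0.1 z 23.3 | F along -5.2 across 0.1 z 2.9 [1.75975334e+02 2.32441387e-02 7.75048076e+01]
```

Call:
send_rows([
  [[0,0,0,0.0025,-0.0006,0,1],[0,0,0,0.0025,-0.0006,0,1],[0,0,0,0.0025,-0.0005,0,1],[0,0,0,0.0025,-0.0005,0,1]],
])

```text
time_s: 18.3
ee_pos: [629.3, -88.9, 23.3]
ee_rot: [176.0, 0.0, 77.5]
force: [-5.8, 0.9, 2.2]
gripper_width: 0.7
gripper_force: 2.8
```

Call:
send_rows([
  [[0,0,0,0.0025,-0.0006,0,1],[0,0,0,0.0025,-0.0005,0,1]],
])

```text
time_s: 18.5
ee_pos: [630.2, -89.1, 23.2]
ee_rot: [176.0, 0.0, 77.5]
force: [-6.3, 2.0, 2.1]
gripper_width: 0.7
gripper_force: 2.9
```

Call:
send_rows([
  [[0,0,0,0.0025,-0.0006,0,1],[0,0,0,0.0025,-0.0005,0,1]],
])

```text
time_s: 18.7
ee_pos: [631.2, -89.3, 23.2]
ee_rot: [176.0, 0.0, 77.5]
force: [-6.4, 1.7, 2.5]
gripper_width: 1.0
gripper_force: 3.0
```

Call:
send_rows([
  [[0,0,0,0.0025,-0.0006,0,1],[0,0,0,0.0025,-0.0005,0,1]],
])

```text
time_s: 18.9
ee_pos: [632.1, -89.5, 23.2]
ee_rot: [176.0, 0.0, 77.5]
force: [-5.3, 0.4, 2.6]
gripper_width: 0.5
gripper_force: 3.1
```

Call:
send_rows([
  [[0,0,0,0.0025,-0.0006,0,1],[0,0,0,0.0025,-0.0005,0,1]],
])

```text
time_s: 19.1
ee_pos: [633.0, -89.7, 23.2]
ee_rot: [176.0, 0.0, 77.5]
force: [-5.7, 1.2, 3.0]
gripper_width: 0.4
gripper_force: 3.2
```

Call:
send_rows([
  [[0,0,0,0.0025,-0.0006,0,1],[0,0,0,0.0025,-0.0005,0,1]],
])

```text
time_s: 19.3
ee_pos: [633.5, -89.9, 23.2]
ee_rot: [176.1, 0.0, 77.5]
force: [-7.3, 1.7, 4.7]
gripper_width: 0.5
gripper_force: 4.0
```

Call:
send_rows([
  [[0,0,0,0.0025,-0.0006,0,1],[0,0,0,0,0,0,1]],
])

```text
time_s: 19.5
ee_pos: [633.7, -89.9, 23.2]
ee_rot: [176.1, 0.0, 77.5]
force: [-8.1, 1.5, 4.0]
gripper_width: 0.3
gripper_force: 4.1
```

Call:
send_rows([
  [[0,0,0,0.0025,-0.0006,0,1],[0,0,0,0.0025,-0.0005,0,1]],
])

```text
time_s: 19.7
ee_pos: [634.0, -90.0, 23.1]
ee_rot: [176.2, 0.0, 77.5]
force: [-9.7, 1.7, 5.7]
gripper_width: 0.7
gripper_force: 5.0
```

Call:
send_rows([
  [[0,0,0,0.0025,-0.0006,0,1],[0,0,0,0.0025,-0.0005,0,1]],
])

```text
time_s: 19.9
ee_pos: [634.4, -90.1, 23.1]
ee_rot: [176.3, 0.0, 77.5]
force: [-11.4, 2.7, 6.2]
gripper_width: 0.7
gripper_force: 5.7
```

```bash
python3 s.py
```

```text
t 19.9 lane x 54.2 y -0.1 z 23.1 | F along -11.7 across 0.2 z 6.2 [1.76297967e+02 3.34451023e-02 7.75000903e+01]
```

Call:
send_rows([
  [[0,0,0,0.0025,-0.0006,0,1],[0,0,0,0.0025,-0.0005,0,1],[0,0,0,0,0,0,1],[0,0,0,0,0,0,1]],
])

```text
time_s: 20.35
ee_pos: [634.8, -90.2, 23.1]
ee_rot: [176.4, 0.0, 77.5]
force: [-11.7, 3.4, 7.8]
gripper_width: 0.6
gripper_force: 6.2
```

```bash
python3 s.py
python3 - <<'E'
from h import *
b,_=optics.grab_frame("side"); cv2.imwrite("pics/m5.png",cv2.resize(b[170:250,290:390],(750,600))[...,::-1])
E
```

```text
t 20.4 lane x 54.6 y -0.2 z 23.1 | F along -12.1 across 0.8 z 7.8 [1.76368459e+02 3.48271951e-02 7.74945568e+01]
```

View pics/m5.png

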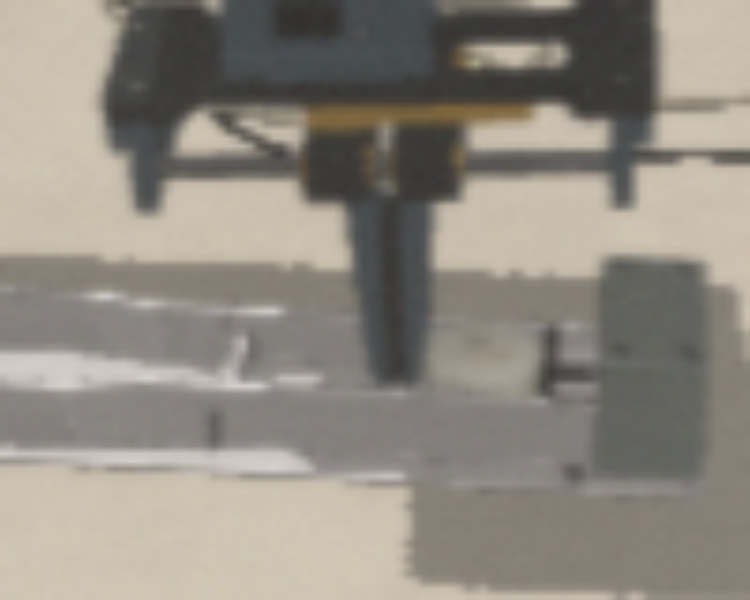

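It is home at about 12 N, the jar is upright, and the flap at (240,355) has shut behind it. Next I draw back level.

Call:
send_rows([
  [[0,0,0,-0.007,0.0015,0,1],[0,0,0,-0.007,0.0015,0,1],[0,0,0,-0.007,0.0015,0,1],[0,0,0,-0.007,0.0015,0,1],[0,0,0,-0.007,0.0015,0,1],[0,0,0,-0.007,0.0015,0,1],[0,0,0,-0.007,0.0015,0,1],[0,0,0,-0.007,0.0015,0,1],[0,0,0,-0.01,0.0022,0,1],[0,0,0,-0.01,0.0022,0,1],[0,0,0,-0.01,0.0022,0,1],[0,0,0,-0.01,0.0022,0,1]],
])

```text
time_s: 21.65
ee_pos: [619.2, -86.7, 23.5]
ee_rot: [175.9, 0.0, 77.5]
force: [-2.7, 0.6, 0.6]
gripper_width: 0.4
gripper_force: 1.1
```

Call:
send_rows([
  [[0,0,0,-0.01,0.0022,0,1],[0,0,0,-0.01,0.0022,0,1],[0,0,0,-0.01,0.0022,0,1],[0,0,0,-0.01,0.0022,0,1],[0,0,0,-0.01,0.0022,0,1],[0,0,0,-0.01,0.0022,0,1],[0,0,0,-0.01,0.0022,0,1],[0,0,0,-0.01,0.0022,0,1],[0,0,0,-0.01,0.0022,0,1],[0,0,0,-0.01,0.0022,0,1],[0,0,0,-0.01,0.0022,0,1],[0,0,0,0,0,0,1]],
])

```text
time_s: 22.85
ee_pos: [596.7, -81.8, 23.4]
ee_rot: [176.0, 0.0, 77.5]
force: [0.9, 0.1, 0.4]
gripper_width: 0.8
gripper_force: 0.0
```

```bash
python3 s.py
```

```text
t 22.9 lane x 15.6 y -0.2 z 23.4 | F along 0.9 across 0.3 z 0.4 [1.75953434e+02 2.29552172e-02 7.75083774e+01]
```

Drawn back 39 mm with no load on the tool. Now I lift straight up and back away.

Call:
send_rows([
  [[0,0,0,0,0,0.05,1],[0,0,0,0,0,0.1,1],[0,0,0,0,0,0.2,1],[0,0,0,-0.1,0.1,0.2,1],[0,0,0,-0.15,0.15,0.1,1],[0,0,0,-0.15,0.15,0,1],[0,0,0,-0.15,0.15,0,1],[0,0,0,0,0.2,0,1],[0,0,0,0,0.2,0,1],[0,0,0,0,0,0,1],[0,0,0,0,0,0,1]],
])

```text
time_s: 24.0
ee_pos: [487.1, 108.7, 154.0]
ee_rot: [175.9, 0.0, 77.6]
force: [-0.7, -0.1, 0.4]
gripper_width: 0.8
gripper_force: 0.0
```

```bash
python3 s.py
python3 - <<'E'
from h import *
a,_=optics.grab_frame("top");b,_=optics.grab_frame("side"); cv2.imwrite("pics/m6.png",np.hstack([cv2.resize(a[150:250,310:380],(300,429)),cv2.resize(b[170:250,290:390],(500,429))])[...,::-1])
E
```

```text
t 24.0 lane x -132.4 y 162.3 z 154.0 | F along -0.6 across -0.3 z 0.4 [1.75886363e+02 2.89219787e-02 7.76358011e+01]
jar top pts 133 x [ 45.1  65.9 100.7] y -3.6 z 33.6
```

View pics/m6.png

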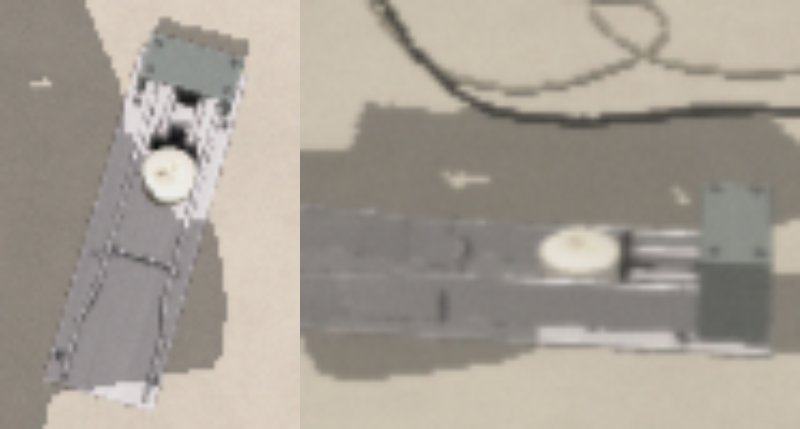

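The jar is upright at the follower (top panel (168,174)), and the flap is shut across the lane behind it at about (145,258). The arm is clear of everything.

```bash
python3 -c "
from workcell import env
print(env.job_done())"
```

```text
the job is handed in; nothing more can be done
None
```

The jar stands upright in the feeder with the flap shut behind it; it was pressed home at about 12 N and the arm drawn back level about 39 mm. The job was handed in at about 24 s, and no verdict came back.

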